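# Release the finished wheel down the two-button chute

### The arm

A 6-joint arm with a two-finger parallel gripper is mounted at the origin on the work surface. World frame = base frame: x ahead of the robot, y to its left, z up, the work surface at z = 0. Lengths are in m, angles in rad, forces in N, time in s.
With the tool pointing down it reaches from about 0.4 to 0.825 m from the base axis. Payload 7 kg.
Tool frame: the origin (TCP) lies on the centre line of the jaws, within the pads' length; the fingertips stand 14 mm ahead of it and the grasp point (between the pads) lies 5 mm behind it; z points along the fingers, y is the line along which they close (so a half turn about z gives the same grasp; the last joint's range is limited). The gripper opens to 88 mm and grips with 3 to 60 N. Pads are 19 mm wide; open, the fingers measure 130 mm over their backs; the gripper's body (78 mm by 193 mm) begins 47 mm behind the grasp point.
Start: joints at [1.559, 0.359, 0.012, 0, -1.224, -0.288], TCP at [0.199, 0.645, 0.241] pointing down, gripper open.
Joint ranges: [-3.07, 3.07], [-1.43, 2.12], [-1.02, 1.25], [-3.03, 1.67], [-3.05, -0], [-3.03, 3.03]. Speed limits (rad/s): [2.39, 2.39, 3.01, 3.14, 3.14, 3.14].

### API

Orientations are given as [roll, pitch, yaw] about the fixed x, y, z axes, in that order (R = Rz(yaw) Ry(pitch) Rx(roll)).
In Python, from station import arm gives the robot as it stands.
- The arm moves only by the tool move_arm, never from a script. Its argument "rows" is a list of rows, each an object with "translation": the shift along the tool's x, y, z in cm, a list of three; "rot": the turn, a rotation vector about the tool's x, y, z in degrees, a list of three; "hand": the closure, from 0 (fully open) to 1 (shut). A call has 1 to 8 rows; each row is the pose to reach, as a shift and turn from the pose commanded when the call began, along the tool's axes at that moment; what a row does not reach only later rows make up. A row lasts 1/12 s, in which the tool goes at most 41.7 mm and 7.16 degrees, less where a joint would pass 70% of its speed; a pose out of reach is approached as far as the arm can. A call with a gripper value outside its range is refused whole. The fingers move at their own pace and stop on an object; "squeeze" is the grip in N (left out, the last holds). Time passes only in rows, so rows that repeat a pose let the fingers close. It gives the time, the measured TCP pose, the force, the opening and the grip force at its end, in the units of the state.
- arm.get_state(): the state, without advancing time (a new reading comes with each control period).
- arm.grab_frame(name): name is "scene" or "top" or "wrist"; returns (picture, depth): 400x640x3 uint8, red, green, blue; 400x640 float32, m along the optical axis (not along the pixel's ray), 0 where there is no reading.
- arm.camera_params(name): a dict with "vfov" (degrees; the focal length in pixels is half the picture's height over the tangent of half this angle, whatever the lens; pixels are square), "cx", "cy" (the principal point, pixels), "position" and "orientation" of the camera in the world; the wrist camera has in their place "tool_from_camera" (4x4, takes a point from camera to tool coordinates, whose origin is the TCP and whose axes are the flange's). Camera axes: x right, y down, z forward; pixel columns grow to the right and rows downward; lengths in m; the calibration is good to about 2 mm. A picture is of the moment at which its call begins: read the wrist's pose just before it. camera_params takes no time and is no camera call.
- arm.job_done(): hands the job in; it is judged then, once.
Trained networks look in the newest picture that a camera, given by its name, has taken for a name from the list of things; names that differ only in an ending like _2 or _b are one class to them, and where a whole thing is asked for, a point or a joint stands for the part that bears it (a point fixed in the world has none). Each returns a list of dicts, best first, with "p" (0 to 1); they miss things now and then, are a little off and sometimes report something else, mostly with a low value. They report only what shows in the picture. A call takes as long as a camera call. They do not tell look-alikes from the thing itself.
- arm.search_frame(label, camera): "point" ([x, y, z] in m, in the coordinates of the camera as it stood for that picture, good to about 4 mm: the middle of the surface that is visible of it).
- arm.pinpoint(label, camera): "point" ([x, y, z] in m, in the coordinates of the camera as it stood for that picture, good to about 4 mm: a listed point, or the origin of a listed thing).
The state is a dict: "t": time; "q": joint angles; "qd": joint speeds; "joint_efforts": joint torques, N m; "eef_pos": TCP position; "ee_rot": TCP orientation; "force": force on the tool from outside, world axes, zero at the start; "moment": the same for the moment, N m; "width": finger opening in m; "gripper_force": force on a finger pad.
Only numpy, scipy, OpenCV 4.12 (cv2) and the standard library are available. Lean on these libraries where they do the work, as an engineer would, in place of code of your own. Each camera call takes 0.05 s, during which the arm holds its last target. There are 200 camera calls.

### The job

Let the purple skateboard wheel roll out of the chute: with a fingertip on each of the two green buttons press both right down together, never one without the other, and keep both down until the wheel has come to rest in the pocket at the bottom, then let both buttons come back up. Do not touch or lift the wheel, and leave the other things on the bench where they are.

Things in the scene. Friction and masses are not known exactly. Their poses are not given: they have to be found in the camera images.
- chute: Fixed sloping wheel chute on a plywood base. Origin on the bench under the gate; x level, downhill along the chute; y left looking downhill. Floor 50 mm above the bench at the gate, falling 9 degrees to +x; channel 38 mm wide, walls 18 mm; closed ends 100 mm uphill and 180 mm downhill. Left and right of the gate stand grey towers, 44 (x) by 40 (y) by 68 mm high, each with one green button on top.
- button_left_top (a point): Top centre of the left green button (chute y +42 mm): round cap 30 mm wide, its top 82 mm above the bench when up, 73 when down. The two buttons are 84 mm apart centre to centre. Each goes straight down 9 mm to a hard stop, its spring taking 1.5 N at first and 5 N when down, and springs back up. The wheel (top 108 mm above the bench) rolls between the fingers.
- button_right_top (a point): Centre of the top of the right green button (at y = -42 mm in the chute's frame), the same as the left one.
- button_left (a joint): Travel of the left button (m): 0 up, 0.009 fully down. It carries a red gate blade that stands 6 mm out of the chute floor in front of the left half of the wheel and sinks with the button, clear of the wheel beyond 0.007. The wheel rolls only when both blades are down.
- button_right (a joint): Travel of the right button in m, as for the left; its blade is in front of the right half of the wheel.
- wheel: Loose purple skateboard wheel, 54 mm diameter, 32 mm wide, about 120 g. Origin at its centre, axle along its own y at the start. It stands on edge in the chute against the uphill side of the two gate blades, centre 17 mm uphill of the gate line. With both blades down it rolls to the pocket by itself in under a second.
- pocket (a point): Centre of the wheel when it lies at rest in the pocket at the bottom of the chute (169 mm downhill of its starting place).
- spare_wheel: Bystander: another purple wheel, 54 mm diameter, 32 mm high, lying flat on the bench beside the chute. Origin under its centre.
- jar: Bystander: orange jar with a black cap, 56 mm diameter, 75 mm high, standing beside the chute. Origin under its centre.
- truck: Bystander: metal skateboard truck with a yellow bushing, 150 mm over its axle (along its y), 55 mm wide, 37 mm high, lying beside the chute. Origin under its base plate's centre.
- wrench: Bystander: dark steel wrench, 160 mm long along its x, lying flat beside the chute. Origin under its middle.
Things that resemble listed ones, but are neither listed nor needed, are in the scene too. What is shaped like the wheel but orange is not meant.

How it is judged:
By the outcome, as a careful person would: the job done as asked, in the order asked, and still so for the second after the job is handed in, with the robot touching nothing.
It also fails if it takes over 29 s, if anything falls off the work surface, if the arm or the gripper's body presses on something with over 40 N, if the wrist force passes 120 N, or if a joint passes its speed limit or range.

## Working session

There is one attempt and no reset: what is moved stays moved. The work goes in short steps, Python scripts to look and compute and a tool call to move; the robot and the scene stay as the last step left them, time stands still between calls to the robot, and variables do not carry over. Pictures are saved under pics/ and viewed, at most 10 in all, crops included, and the job is handed in when it is done.

Besides the shell and the picture viewer there is one more tool, called after "Call:" as name([rows], argument=value, ...), one row to a line, values as JSON. move_arm: Moves the arm, as the interface text tells. Its arguments: {"type":"object","properties":{"rows":{"type":"array","items":{"type":"object","properties":{"translation":{"type":"array","items":{"type":"number"}},"rot":{"type":"array","items":{"type":"number"}},"hand":{"type":"number"}}}},"squeeze":{"type":"number"}},"required":["rows"]}

```bash
mkdir -p pics; cat > h.py <<'E'
import numpy as np,cv2
from station import arm
from scipy.spatial.transform import Rotation as R
def pose(c):
    p=arm.camera_params(c)
    return p
def world(c,pt,p=None):
    p=p or arm.camera_params(c)
    o=np.array(p["orientation"])
    M=o if o.shape==(3,3) else (R.from_euler('xyz',o).as_matrix() if o.size==3 else None)
    return M@np.array(pt)+np.array(p["position"])
E
python3 - <<'E'
from h import *
s=arm.get_state();print(s)
for c in("scene","top"):
    print(arm.camera_params(c))
    im,d=arm.grab_frame(c);cv2.imwrite(f"pics/{c}0.png",im[...,::-1])
    for n in("chute","button_left_top","button_right_top","wheel","pocket"):
        for r in arm.pinpoint(n,c)[:3]: print(c,n,round(r["p"],2),world(c,r["point"]).round(4))
E
```

```text
{'t': 0.0, 'q': array([ 1.55911225e+00,  3.59348093e-01,  1.10287396e-02, -3.65932271e-04,
       -1.22411756e+00, -2.88105407e-01]), 'qd': array([-5.88787705e-06,  5.39430014e-04,  1.69067258e-03,  1.91474279e-03,
       -1.17362309e-03,  1.24189106e-03]), 'joint_efforts': array([-2.77938725e-04, -5.82710409e+01,  2.93062234e+01,  6.99726954e+00,
        6.94929447e-03, -1.57199293e-04]), 'eef_pos': array([0.19921753, 0.64441601, 0.23963182]), 'ee_rot': array([ 3.13992193e+00, -1.36375513e-04, -2.99913991e-01]), 'force': array([ 0.61047761,  0.41934371, -0.92761323]), 'moment': array([ 0.01059112, -0.0445095 , -0.01481438]), 'gripper_force': 0.0, 'width': 0.0878661217424533}
{'vfov': 51.42475773117143, 'cx': 323.736951835317, 'cy': 202.6287743117466, 'position': array([ 1.02645928, -0.31359582,  0.62622951]), 'orientation': array([-2.30878633,  0.01527686,  0.89178276])}
scene chute 0.8 [ 0.4998 -0.0051 -0.0008]
scene button_left_top 0.67 [0.4924 0.0356 0.0804]
scene button_right_top 0.68 [ 0.5092 -0.0402  0.0774]
scene wheel 0.91 [0.3977 0.2566 0.0261]
scene wheel 0.87 [ 0.7195 -0.1616  0.0279]
scene wheel 0.86 [0.6371 0.2203 0.028 ]
scene pocket 0.56 [0.647  0.033  0.0407]
{'vfov': 46.81078059703509, 'cx': 315.8162570758734, 'cy': 210.83473233649, 'position': array([0.35158092, 0.04731116, 1.03098794]), 'orientation': array([-2.95680963, -0.00934403, -1.57562742])}
top chute 0.77 [ 4.959e-01 -4.000e-04  5.100e-03]
top chute 0.71 [ 0.5346  0.1781 -0.    ]
top button_left_top 0.67 [0.4905 0.0367 0.0778]
top button_left_top 0.48 [ 0.4988 -0.0022  0.0025]
top button_right_top 0.47 [ 0.5115 -0.0436  0.0838]
top wheel 0.94 [0.6305 0.2108 0.0308]
top wheel 0.72 [ 0.7224 -0.1551  0.0247]
top wheel 0.7 [0.3952 0.2569 0.0274]
top pocket 0.89 [0.6479 0.0355 0.0395]
top pocket 0.46 [ 3.999e-01  1.545e-01 -3.000e-04]
```

View pics/scene0.png

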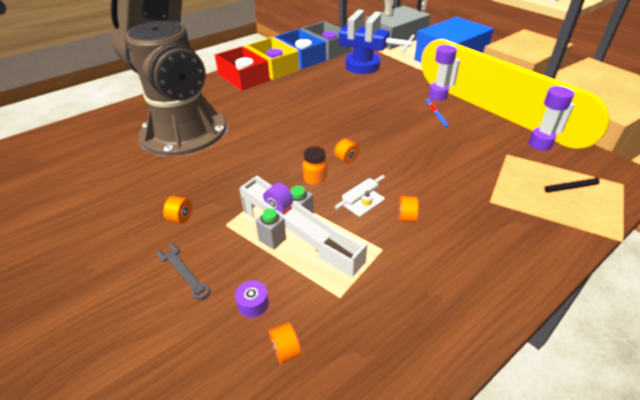

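View pics/top0.png

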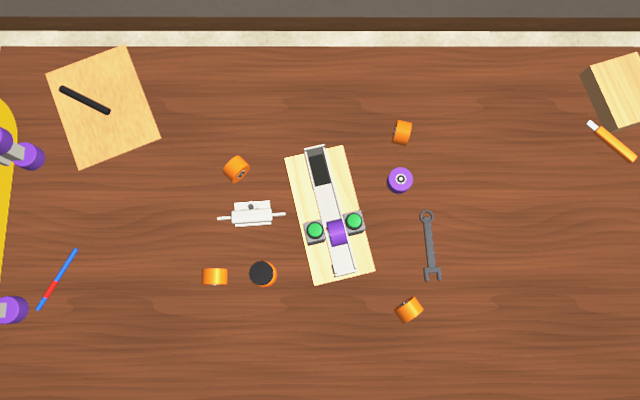

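The scene view shows the chute with green buttons at (270,215) and (298,192), and the purple wheel between them at (278,198). In the top view the buttons are at (315,230) and (354,221), the wheel at (337,232), and the pocket at (318,165). I'll refine the button positions by colour.

```bash
cat >> h.py <<'E'
def greens(c,P,M,im,z):
    # centres of green caps on plane world z
    f=200/np.tan(np.radians(P["vfov"])/2)
    hsv=cv2.cvtColor(im,cv2.COLOR_RGB2HSV)
    m=cv2.inRange(hsv,(50,120,60),(80,255,255))
    n,l,st,ce=cv2.connectedComponentsWithStats(m)
    out=[]
    for i in range(1,n):
        if st[i,4]<60: continue
        u,v=ce[i]; r=M[:3,:3]@np.array([(u-P["cx"])/f,(v-P["cy"])/f,1]);o=M[:3,3]
        out.append((st[i,4],ce[i].round(1),(o+r*(z-o[2])/r[2]).round(4)))
    return out
def fixedM(P):
    M=np.eye(4);M[:3,:3]=R.from_euler('xyz',P["orientation"]).as_matrix();M[:3,3]=P["position"];return M
def wristM():
    s=arm.get_state();T=np.eye(4);T[:3,:3]=R.from_euler('xyz',s["ee_rot"]).as_matrix();T[:3,3]=s["eef_pos"]
    return T@np.array(arm.camera_params("wrist")["tool_from_camera"])
E
python3 - <<'E'
from h import *
for c in("scene","top"):
    P=arm.camera_params(c);im,d=arm.grab_frame(c)
    for g in greens(c,P,fixedM(P),im,.080):print(c,g)
s=arm.get_state();Rt=R.from_euler('xyz',s["ee_rot"])
# target above the chute, 12 cm over
for yaw in(13.5,):
    tgt=np.array([.50,-.003,.20]);print("dtool cm",Rt.inv().apply(tgt-s["eef_pos"])*100, "yaw now",np.degrees(s["ee_rot"][2]))
print(arm.camera_params("wrist"))
E
```

```text
scene (np.int32(143), array([297.6, 191.8]), array([0.4948, 0.0372, 0.08  ]))
scene (np.int32(158), array([268.7, 215.3]), array([ 0.5146, -0.0453,  0.08  ]))
top (np.int32(162), array([353.6, 220.4]), array([ 0.5087, -0.0412,  0.08  ]))
top (np.int32(165), array([314.7, 229.5]), array([0.4899, 0.0401, 0.08  ]))
dtool cm [47.85954899 53.01728511  4.05363429] yaw now -17.178652796787087
{'vfov': 58.476482846512134, 'cx': 322.93987725032656, 'cy': 199.17751868878918, 'tool_from_camera': array([[-3.62893797e-04, -9.50436468e-01, -3.10918620e-01,
         8.49057562e-02],
       [ 9.99999924e-01, -3.00279021e-04, -2.49253764e-04,
         5.63485639e-06],
       [ 1.43537528e-04, -3.10918687e-01,  9.50436505e-01,
        -1.44434784e-01],
       [ 0.00000000e+00,  0.00000000e+00,  0.00000000e+00,
         1.00000000e+00]])}
```

Call:
move_arm([
  {"translation": [6, 6.6, 0.5], "rot": [0, 0, -4], "hand": 0.28},
  {"translation": [12, 13.3, 1], "rot": [0, 0, -8], "hand": 0.28},
  {"translation": [18, 19.9, 1.5], "rot": [0, 0, -12], "hand": 0.28},
  {"translation": [24, 26.5, 2], "rot": [0, 0, -16], "hand": 0.28},
  {"translation": [30, 33.2, 2.5], "rot": [0, 0, -20], "hand": 0.28},
  {"translation": [36, 39.9, 3], "rot": [0, 0, -24], "hand": 0.28},
  {"translation": [42, 46.5, 3.5], "rot": [0, 0, -28], "hand": 0.28},
  {"translation": [47.9, 53, 4.0], "rot": [0, 0, -30.7], "hand": 0.28},
])

```text
t: 1.37
eef_pos: [0.34, 0.3412, 0.2222]
ee_rot: [-3.141, -0.001, 0.24]
force: [1.1, 0.1, 0.1]
width: 0.0633
gripper_force: 0.0
```

```bash
cat >> h.py <<'E'
def delta(t,yaw):
    s=arm.get_state();Rt=R.from_euler('xyz',s["ee_rot"]);G=R.from_euler('xyz',[np.pi,0,np.radians(yaw)])
    print("t",s["t"],s["eef_pos"].round(4),np.degrees(s["ee_rot"]).round(2),"F",s["force"].round(2),"w",s["width"],"q",s["q"].round(2))
    print("d cm",(Rt.inv().apply(np.array(t)-s["eef_pos"])*100).round(2),"rot",np.degrees((Rt.inv()*G).as_rotvec()).round(2))
E
python3 -c "
from h import *
delta([.502,-.002,.2],13.5)"
```

```text
t 1.3667 [0.34   0.3412 0.2222] [-1.7996e+02 -3.0000e-02  1.3760e+01] F [1.14 0.1  0.06] w 0.06325081566696508 q [ 1.2   0.05 -0.43  0.   -1.09  0.61]
d cm [ 7.57 37.19  2.2 ] rot [-0.04 -0.03  0.26]
```

Call:
move_arm([
  {"translation": [7.5, 37.2, 2.2], "rot": [0, 0, 0], "hand": 0.28},
  {"translation": [7.5, 37.2, 2.2], "rot": [0, 0, 0], "hand": 0.28},
  {"translation": [7.5, 37.2, 2.2], "rot": [0, 0, 0], "hand": 0.28},
  {"translation": [7.5, 37.2, 2.2], "rot": [0, 0, 0], "hand": 0.28},
  {"translation": [7.5, 37.2, 2.2], "rot": [0, 0, 0], "hand": 0.28},
  {"translation": [7.5, 37.2, 2.2], "rot": [0, 0, 0], "hand": 0.28},
  {"translation": [7.5, 37.2, 2.2], "rot": [0, 0, 0], "hand": 0.28},
  {"translation": [7.5, 37.2, 2.2], "rot": [0, 0, 0], "hand": 0.28},
])

```text
t: 2.03
eef_pos: [0.4804, 0.0393, 0.2032]
ee_rot: [-3.141, -0.001, 0.236]
force: [1.3, 1.0, 0.2]
width: 0.0629
gripper_force: 0.0
```

```bash
python3 -c "
from h import *
delta([.502,-.002,.2],13.5)"
```

```text
t 2.0333 [0.4804 0.0393 0.2032] [-1.7998e+02 -8.0000e-02  1.3540e+01] F [1.31 1.02 0.24] w 0.06290774677154841 q [ 0.49  0.07 -0.46  0.   -1.05  1.32]
d cm [1.13 4.52 0.32] rot [-0.02 -0.08  0.04]
```

Call:
move_arm([
  {"translation": [0.8, 3.5, 0.2], "rot": [0, 0, 0], "hand": 0.28},
  {"translation": [0.8, 3.5, 0.2], "rot": [0, 0, 0], "hand": 0.28},
  {"translation": [0.8, 3.5, 0.2], "rot": [0, 0, 0], "hand": 0.28},
  {"translation": [0.8, 3.5, 0.2], "rot": [0, 0, 0], "hand": 0.28},
  {"translation": [0.8, 3.5, 0.2], "rot": [0, 0, 0], "hand": 0.28},
])

```text
t: 2.45
eef_pos: [0.4956, 0.0098, 0.2008]
ee_rot: [-3.141, -0.0, 0.237]
force: [-0.2, 0.6, -0.2]
width: 0.0631
gripper_force: 0.0
```

```bash
python3 -c "
from h import *
delta([.502,-.002,.2],13.5)
M=wristM();P=arm.camera_params('wrist');im,d=arm.grab_frame('wrist')
g=greens('wrist',P,M,im,.0815)
for x in g: print(x,d[int(x[1][1]),int(x[1][0])])
cv2.imwrite('pics/w1.png',im[...,::-1])
"
```

```text
t 2.45 [0.4956 0.0098 0.2008] [-1.7999e+02 -2.0000e-02  1.3570e+01] F [-0.22  0.65 -0.21] w 0.06311414070640828 q [ 0.42  0.09 -0.43 -0.   -1.04  1.39]
d cm [0.34 1.29 0.08] rot [-0.01 -0.02  0.07]
(np.int32(1190), array([283.5, 191.6]), array([0.4932, 0.0405, 0.0815])) 0.27408355
(np.int32(1158), array([389.8, 192.5]), array([ 0.5117, -0.0394,  0.0815])) 0.27401707
```

View pics/w1.png

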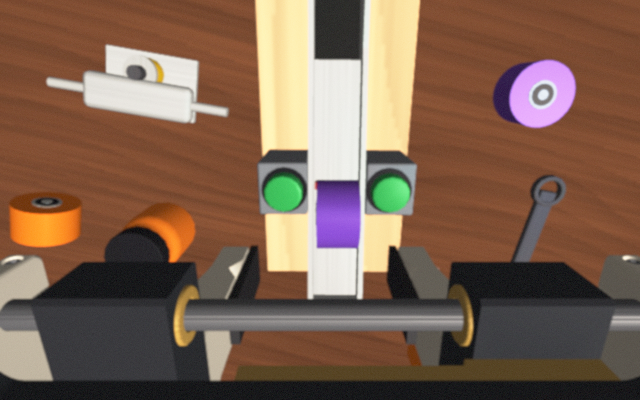

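The wrist view shows the buttons at (283,192) and (390,192) with the wheel between them at (338,214). The fingers are clear on both sides.

Call:
move_arm([
  {"translation": [0.4, 1.13, 4], "rot": [0, 0, 0.4], "hand": 0.23},
  {"translation": [0.4, 1.13, 8], "rot": [0, 0, 0.4], "hand": 0.23},
  {"translation": [0.4, 1.13, 9.6], "rot": [0, 0, 0.4], "hand": 0.23},
  {"translation": [0.4, 1.13, 9.6], "rot": [0, 0, 0.4], "hand": 0.23},
  {"translation": [0.4, 1.13, 9.6], "rot": [0, 0, 0.4], "hand": 0.23},
  {"translation": [0.4, 1.13, 9.6], "rot": [0, 0, 0.4], "hand": 0.23},
  {"translation": [0.4, 1.13, 9.6], "rot": [0, 0, 0.4], "hand": 0.23},
])

```text
t: 3.08
eef_pos: [0.5036, -0.0, 0.1066]
ee_rot: [-3.141, -0.003, 0.23]
force: [0.0, -0.6, -0.7]
width: 0.0676
gripper_force: 0.0
```

```bash
python3 -c "
from h import *
delta([.502,-.0003,.087],13.2)
M=wristM();P=arm.camera_params('wrist');im,d=arm.grab_frame('wrist')
for x in greens('wrist',P,M,im,.0815): print(x)
cv2.imwrite('pics/w2.png',im[...,::-1])
im,d=arm.grab_frame('scene');cv2.imwrite('pics/s2.png',cv2.resize(im[100:260,200:400,::-1],(800,600)))
"
```

```text
t 3.0833 [ 0.5036 -0.      0.1066] [-179.99   -0.19   13.2 ] F [ 0.01 -0.58 -0.67] w 0.06762602016179467 q [ 0.39  0.21 -0.54  0.   -0.82  1.41]
d cm [-0.17 -0.01  1.96] rot [-0.01 -0.19  0.  ]
(np.int32(1446), array([250.9, 244.8]), array([0.4994, 0.0376, 0.0815]))
(np.int32(1486), array([392.8, 246. ]), array([ 0.5157, -0.0346,  0.0815]))
```

View pics/w2.png

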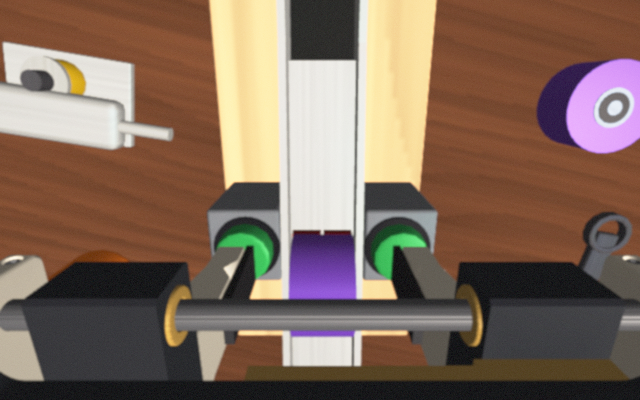

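View pics/s2.png

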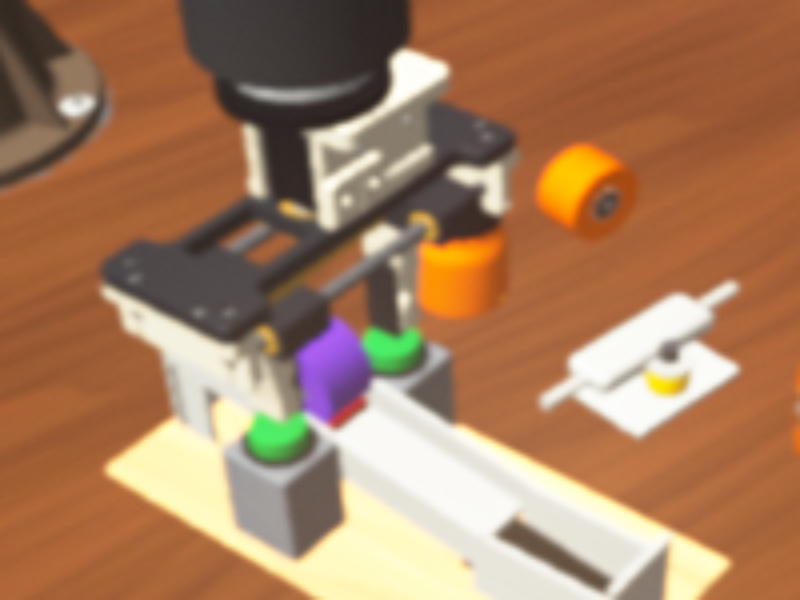

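Both fingertips hover squarely over the caps, and the wheel at (322,270) is centred between them. I'll nudge 1.5 mm downhill and settle before pressing.

Call:
move_arm([
  {"translation": [0.1, 0, 0.3], "rot": [0, 0, 0], "hand": 0.23},
  {"translation": [0.1, 0, 0.3], "rot": [0, 0, 0], "hand": 0.23},
  {"translation": [0.1, 0, 0.3], "rot": [0, 0, 0], "hand": 0.23},
  {"translation": [0.1, 0, 0.3], "rot": [0, 0, 0], "hand": 0.23},
  {"translation": [0.1, 0, 0.3], "rot": [0, 0, 0], "hand": 0.23},
  {"translation": [0.1, 0, 0.3], "rot": [0, 0, 0], "hand": 0.23},
])

```text
t: 3.68
eef_pos: [0.5033, -0.0008, 0.1017]
ee_rot: [3.142, 0.0, 0.229]
force: [0.9, -0.3, -0.0]
width: 0.0676
gripper_force: 0.0
```

Call:
move_arm([
  {"translation": [0, 0, 0.5], "rot": [0, 0, 0], "hand": 0.23},
  {"translation": [0, 0, 1.0], "rot": [0, 0, 0], "hand": 0.23},
  {"translation": [0, 0, 1.53], "rot": [0, 0, 0], "hand": 0.23},
  {"translation": [0, 0, 1.53], "rot": [0, 0, 0], "hand": 0.23},
  {"translation": [0, 0, 1.53], "rot": [0, 0, 0], "hand": 0.23},
  {"translation": [0, 0, 1.53], "rot": [0, 0, 0], "hand": 0.23},
  {"translation": [0, 0, 1.53], "rot": [0, 0, 0], "hand": 0.23},
])

```text
t: 4.27
eef_pos: [0.504, -0.0005, 0.0872]
ee_rot: [3.141, -0.001, 0.23]
force: [-3.3, 1.6, 13.8]
width: 0.0676
gripper_force: 7.1
```

```bash
python3 -c "
from h import *
delta([.502,-.0003,.087],13.2)
im,d=arm.grab_frame('scene');cv2.imwrite('pics/s3.png',cv2.resize(im[100:290,200:400,::-1],(630,600)))
"
```

```text
t 4.2667 [ 5.04e-01 -5.00e-04  8.72e-02] [ 1.7998e+02 -8.0000e-02  1.3160e+01] F [-3.27  1.59 13.84] w 0.06755064438839302 q [ 0.39  0.24 -0.56  0.   -0.77  1.41]
d cm [-0.19 -0.07  0.02] rot [ 0.02 -0.08 -0.04]
```

View pics/s3.png

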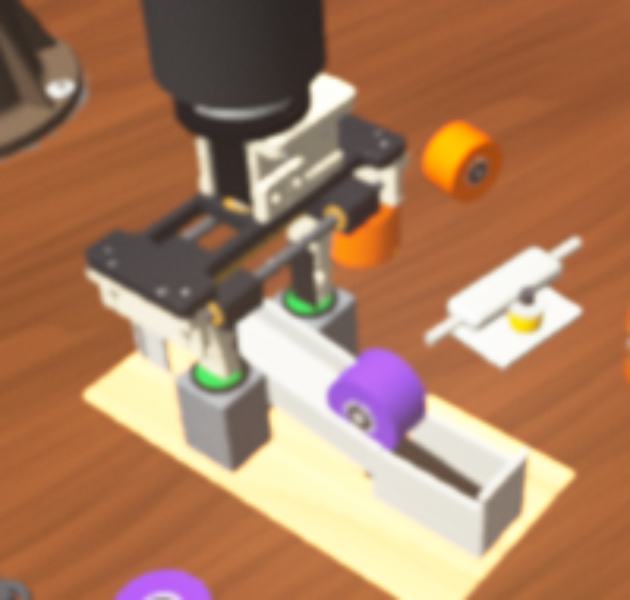

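Both buttons are down, and the wheel is rolling mid-chute at about (375,395). I'll press a hair harder and hold.

Call:
move_arm([
  {"translation": [0, 0, 0.03], "rot": [0, 0, 0], "hand": 0.23},
  {"translation": [0, 0, 0.03], "rot": [0, 0, 0], "hand": 0.23},
  {"translation": [0, 0, 0.03], "rot": [0, 0, 0], "hand": 0.23},
  {"translation": [0, 0, 0.03], "rot": [0, 0, 0], "hand": 0.23},
  {"translation": [0, 0, 0.03], "rot": [0, 0, 0], "hand": 0.23},
  {"translation": [0, 0, 0.03], "rot": [0, 0, 0], "hand": 0.23},
  {"translation": [0, 0, 0.03], "rot": [0, 0, 0], "hand": 0.23},
  {"translation": [0, 0, 0.03], "rot": [0, 0, 0], "hand": 0.23},
])

```text
t: 4.98
eef_pos: [0.504, -0.0006, 0.0872]
ee_rot: [3.141, -0.001, 0.23]
force: [-4.4, 1.1, 18.0]
width: 0.0676
gripper_force: 8.6
```

Call:
move_arm([
  {"translation": [0, 0, 0], "rot": [0, 0, 0], "hand": 0.23},
  {"translation": [0, 0, 0], "rot": [0, 0, 0], "hand": 0.23},
  {"translation": [0, 0, 0], "rot": [0, 0, 0], "hand": 0.23},
  {"translation": [0, 0, 0], "rot": [0, 0, 0], "hand": 0.23},
  {"translation": [0, 0, 0], "rot": [0, 0, 0], "hand": 0.23},
  {"translation": [0, 0, 0], "rot": [0, 0, 0], "hand": 0.23},
  {"translation": [0, 0, 0], "rot": [0, 0, 0], "hand": 0.23},
  {"translation": [0, 0, 0], "rot": [0, 0, 0], "hand": 0.23},
])

```text
t: 5.65
eef_pos: [0.504, -0.0006, 0.0872]
ee_rot: [3.141, -0.001, 0.23]
force: [-5.1, 1.7, 18.7]
width: 0.0674
gripper_force: 8.6
```

```bash
python3 -c "
from h import *
delta([.502,-.0003,.087],13.2)
a,_=arm.grab_frame('scene');
for r in arm.pinpoint('wheel','scene'): print(round(r['p'],2),world('scene',r['point']).round(3))
b,_=arm.grab_frame('scene');b,_=arm.grab_frame('scene')
print(cv2.absdiff(a,b)[150:290,250:400].max())
cv2.imwrite('pics/s4.png',cv2.resize(b[100:290,200:400,::-1],(630,600)))
"
```

```text
t 5.65 [ 0.504  -0.0006  0.0872] [ 1.7998e+02 -8.0000e-02  1.3160e+01] F [-5.08  1.7  18.7 ] w 0.06736370685158802 q [ 0.39  0.24 -0.56  0.   -0.77  1.41]
d cm [-0.19 -0.07  0.02] rot [ 0.02 -0.08 -0.04]
0.95 [0.637 0.219 0.026]
0.95 [0.392 0.257 0.029]
0.93 [0.649 0.034 0.041]
0.61 [ 0.325 -0.161  0.025]
0.61 [ 0.718 -0.164  0.03 ]
0.42 [0.493 0.038 0.072]
5
```

View pics/s4.png

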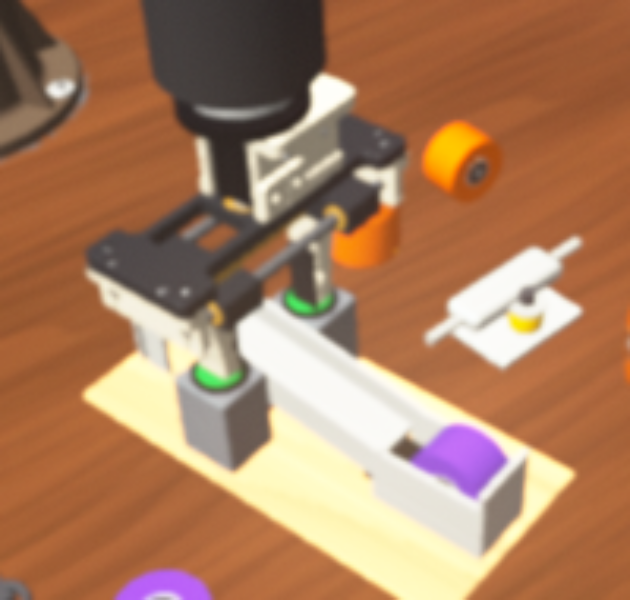

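The wheel rests in the pocket at (460,460), and its position (0.649, 0.034, 0.041) matches the pocket. Raising straight up to release both buttons.

Call:
move_arm([
  {"translation": [0, 0, -0.6], "rot": [0, 0, 0], "hand": 0.23},
  {"translation": [0, 0, -1.2], "rot": [0, 0, 0], "hand": 0.23},
  {"translation": [0, 0, -2.5], "rot": [0, 0, 0], "hand": 0.23},
  {"translation": [0, 0, -5], "rot": [0, 0, 0], "hand": 0.23},
  {"translation": [0, 0, -8], "rot": [0, 0, 0], "hand": 0.23},
  {"translation": [0, 0, -10], "rot": [0, 0, 0], "hand": 0.23},
  {"translation": [0, 0, -10], "rot": [0, 0, 0], "hand": 0.23},
  {"translation": [0, 0, -10], "rot": [0, 0, 0], "hand": 0.23},
])

```text
t: 6.52
eef_pos: [0.5036, -0.0005, 0.1866]
ee_rot: [-3.141, -0.002, 0.229]
force: [0.0, -0.2, -0.6]
width: 0.0676
gripper_force: 0.0
```

Call:
move_arm([
  {"translation": [0, 0, 0], "rot": [0, 0, 0], "hand": 0.23},
  {"translation": [0, 0, 0], "rot": [0, 0, 0], "hand": 0.23},
  {"translation": [0, 0, 0], "rot": [0, 0, 0], "hand": 0.23},
  {"translation": [0, 0, 0], "rot": [0, 0, 0], "hand": 0.23},
])

```text
t: 6.85
eef_pos: [0.5029, -0.0009, 0.1851]
ee_rot: [3.141, 0.002, 0.229]
force: [0.7, 0.5, 0.2]
width: 0.0674
gripper_force: 0.0
```

```bash
python3 -c "
from h import *
b,_=arm.grab_frame('scene')
cv2.imwrite('pics/s5.png',cv2.resize(b[100:290,200:400,::-1],(630,600)))
delta([.5,0,.2],13.2)
"
```

```text
t 6.9 [ 0.503  -0.0008  0.1853] [1.7999e+02 8.0000e-02 1.3120e+01] F [-0.34 -0.11 -0.15] w 0.06732678805779731 q [ 0.39  0.12 -0.44 -0.   -1.01  1.41]
d cm [-0.28 -0.15 -1.47] rot [ 0.01  0.08 -0.08]
```

View pics/s5.png

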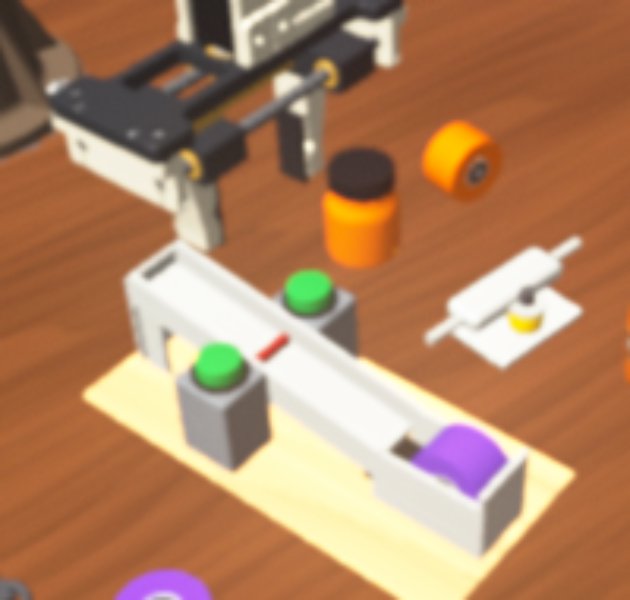

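Both buttons are back up at (218,365) and (308,292), the gate blades stand out at (272,347), and the wheel is in the pocket.

```bash
python3 -c "
from station import arm
print(arm.job_done())"
```

```text
the job is handed in; nothing more can be done
None
```

I pressed both green buttons down together and held them until the purple wheel came to rest in the pocket. I then released both and saw them back up, and handed the job in at about 6.9 s with the arm clear; no verdict came back.

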